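# Refit the turning knob of the swivelling plant stand and hold it down

### The job

The turning knob has come off the swivelling top tier of the plant stand. Lay the black rubber pad and then the steel spacer ring flat over the D-shaped shaft, so that they sit stacked on the sprung collar, and let go of them; then turn the wooden knob so that its key flat (under the pointed nose) matches the flat of the shaft, push it onto the shaft against the spacer and on until the sprung collar is pressed fully down. Finish still gripping the knob and pressing it down: do not let go; and leave all the other things where they are.

Things in the scene. Friction and masses are not known exactly. Their poses are not given: they have to be found in the camera images.
- stand: White steel three-tier stepped plant stand, fixed. Origin on the table under the centre of the round top tier, x to the far side, y to the mid tier. Low tier: plate 260 x 200 (x, y) centred at y = -220, top at z = 35. Mid tier: same, centred at y = +220, top at z = 70. Top tier: diameter 220, top at z = 105, swivels stiffly (0.4 N m friction).
- shaft_top (a point): Centre of the top end of the upright steel D-shaft, on the swivel axis, 155 above the table, 38 above the released collar. Diameter 20 with one flat, 5 from the axis, facing this point's +x; its last 3 taper by 2. It turns with the top tier, on which a raised rib 42 x 10 x 5, 61 to 103 from the axis, lies on the flat's side (flat within 0.8 rad of the stand's x at the start).
- collar_top (a point): Centre of the upper face of the sprung aluminium collar round the shaft: diameter 68, upper face 12 above the top tier's plate (117 above the table) when released.
- collar (a joint): Travel of the sprung collar: 0 released (up), 0.006 m fully down on its stop. The spring needs about 5 N to start and about 14 N to reach the stop; the weight of the parts alone does not move it.
- pad: Black rubber pad: flat ring, outer diameter 60, hole 26, 10 thick, 30 g. Origin at the centre of its underside, z up. Lies flat on the low tier, in front of or behind the spacer.
- spacer: Steel spacer: flat ring, outer diameter 50, hole 26, 8 thick, 80 g. Origin at the centre of its underside, z up. Lies flat on the low tier.
- knob: Wooden knob, 100 g, upright on the mid tier. Origin: centre of its underside; x to its pointed nose. Skirt diameter 46, 36 high; on it a grip bar 44 (x) x 18 (y) x 24 high. Nose to 37 from the axis, 24 to 36 up. D-bore in the underside: radius 11.2, 32 deep, key flat on the nose side, 6.2 from the axis; fits the shaft with about 1 clearance, nose towards the shaft's flat within about 0.1 rad.
- can: Bystander: green plastic watering can, 130 in diameter, 125 high, with a spout, on the table at the far left. Origin: centre of its underside.
- pot: Bystander: empty terracotta pot, 124 in diameter, 108 high, on the table at the right. Origin: centre of its underside.
- small_pot: Bystander: small terracotta pot, 82 in diameter, 72 high, on the table at the left. Origin: centre of its underside.
- saucer: Bystander: white ceramic saucer, 100 in diameter, 18 high, on the mid tier behind the knob. Origin: centre of its underside.
- marker: Bystander: bamboo plant marker, 108 x 16 x 4, lying on the mid tier near its outer edge. Origin: centre of its underside, x along it.
- trowel: Bystander: stainless trowel, 290 long, lying on the table beyond the stand. Origin: under its neck, x towards the blade's tip.
- tin: Bystander: small can, 64 in diameter, 90 high, on the table beyond the stand at the right. Origin: centre of its underside.
Not all that is in view belongs to the job. Several things have the shape of the spacer; the one meant has the colours described above.

How it is judged:
By the outcome, as a careful person would: the job done as asked, in the order asked, and still so for the second after the job is handed in, while the arm keeps its last pose, push and grip.
It also fails if it takes over 72 s, if anything falls off the work surface, if the arm or the gripper's body presses on something with over 40 N, if the wrist force passes 120 N, or if a joint passes its speed limit or range.

### The arm

A 6-joint arm with a two-finger parallel gripper is mounted at the origin on the work surface. World frame = base frame: x ahead of the robot, y to its left, z up, the work surface at z = 0. Lengths are in m, angles in rad, forces in N, time in s.
With the tool pointing down it reaches from about 0.3 to 0.825 m from the base axis. Payload 5.4 kg.
Tool frame: the origin (TCP) lies on the mounting face of the last link; the fingertips stand ahead of it and the grasp point (between the pads) lies 171 mm ahead of it (env.tcp_to_tips is the z of the fingertips in the tool frame, in m); z points along the fingers, y is the direction in which the jaws open and shut (so a half turn about z gives the same grasp; the last joint's range is limited). The gripper opens to 92 mm and grips with 3 to 60 N. Pads are 20 mm wide; open, the fingers measure 128 mm over their backs; the gripper's body (75 mm by 189 mm) begins 69 mm behind the grasp point.
Start: joints at [1.016, 0.158, 1.597, -0, 1.386, -0.21], TCP at [0.194, 0.541, 0.405] pointing down, gripper open.
Joint ranges: [-2.91, 2.91], [-0.94, 2.29], [0.18, 2.7], [-1.29, 4.43], [0.17, 2.64], [-3, 3]. Speed limits (rad/s): [2.57, 2.57, 3.14, 3.14, 3.14, 3.14].

### API

Orientations are given as [roll, pitch, yaw] about the fixed x, y, z axes, in that order (R = Rz(yaw) Ry(pitch) Rx(roll)).
In Python, from station import read_state, viewer, env, nets gives the robot as it stands.
- The arm moves only by the shell command python3 -m pendant 'ROWS' [OPENING] [FORCE]. ROWS is JSON, a list of rows, each an object of numbers: "tx", "ty", "tz": the shift along the world's x, y, z in cm; "wx", "wy", "wz": the turn, a rotation vector about the world's x, y, z in rad. In form: [{"tx": .., "ty": .., "tz": .., "wx": .., "wy": .., "wz": ..}, ...]. A call has 1 to 20 rows; each row shifts and turns the pose as measured when the row begins; what a row does not reach is not made up. A row lasts 1/12 s, in which the tool goes at most 41.7 mm and 7.16 degrees, less where a joint would pass 70% of its speed; a pose out of reach is approached as far as the arm can. A call with a gripper value outside its range is refused whole. OPENING is the gripper command: -1 is shut, 1 is fully open, values between are in proportion, set as the call begins (- or left out, the last holds). The fingers move at their own pace and stop on an object; FORCE is the grip in N (left out, the last holds). Time passes only in rows, so rows that do not move let the fingers close. It gives the time, the measured TCP pose, the force and the opening at its end, in the units of the state.
- read_state(): the state, without advancing time (a new reading comes with each control period).
- viewer.read_camera(name): name is "scene" or "top" or "wrist"; returns a dict with "img" (384x512x3 uint8, red, green, blue), "depth" (384x512 float32, m along the optical axis (not along the pixel's ray), 0 where there is no reading), "mtx" (3x3 intrinsics, pixels), "world_to_cam" (4x4, takes a point from world to camera coordinates). Camera axes: x right, y down, z forward; pixel columns grow to the right and rows downward; lengths in m; the calibration is good to about 2 mm. A picture is of the moment at which its call begins.
- env.job_done(): hands the job in, once; it reports no verdict.
Trained networks look in the newest picture that a camera, given by its name, has taken for a name from the list of things; names that differ only in an ending like _2 or _b are one class to them, and where a whole thing is asked for, a point or a joint stands for the part that bears it (a point fixed in the world has none). Each returns a list of dicts, best first, with "p" (0 to 1); they miss things now and then, are a little off and sometimes report something else, mostly with a low value. They report only what shows in the picture. A call takes as long as a camera call. They do not tell look-alikes from the thing itself.
- nets.look_for(camera, thing): "location" ([x, y, z] in m, in world coordinates, good to about 4 mm: the middle of the surface that is visible of it).
The state is a dict: "time": time; "joints": joint angles; "qvel": joint speeds; "joint_torque": joint torques, N m; "ee_pos": TCP position; "eef_rot": TCP orientation; "contact_force": force on the tool from outside, world axes, zero at the start; "torque": the same for the moment, N m; "gripper_width": opening from 0.0 (shut) to 1.0 (fully open).
Only numpy, scipy, OpenCV 4.12 (cv2) and the standard library are available. Lean on these libraries where they do the work, as an engineer would, in place of code of your own. Each camera call takes 0.05 s, during which the arm holds its last target. There are 200 camera calls.

## Working session

There is one attempt and no reset: what is moved stays moved. The work goes in short steps, Python scripts to look and compute and a shell command to move; the robot and the scene stay as the last step left them, time stands still between calls to the robot, and variables do not carry over. Pictures are saved under pics/ and viewed, about 8 in all and at most 12, crops included, and the job is handed in when it is done.

```bash
mkdir -p pics; ls; cat > h.py <<'E'
from station import read_state, viewer, env, nets
import numpy as np, cv2
def cloud(c):
    d=c["depth"];K=c["mtx"];v,u=np.mgrid[:d.shape[0],:d.shape[1]]
    P=np.stack([(u-K[0,2])*d/K[0,0],(v-K[1,2])*d/K[1,1],d],-1)
    T=np.linalg.inv(c["world_to_cam"]);W=P@T[:3,:3].T+T[:3,3]
    W[d==0]=np.nan
    return W
def save(n,img): cv2.imwrite(f"pics/{n}.png",img[...,::-1])
E
python3 - <<'E'
from h import *
s=read_state();print({k:np.round(v,3).tolist() for k,v in s.items()},env.tcp_to_tips)
ims=[]
for c in ["top","scene"]:
    r=viewer.read_camera(c);ims.append(r["img"])
    for t in ["stand","shaft_top","collar_top","pad","spacer","knob","saucer","marker"]:
        print(c,t,[(round(o["p"],2),np.round(o["location"],3).tolist()) for o in nets.look_for(c,t)][:4])
save("a",ims[0]);save("b",ims[1])
E
```

```text
pics
{'time': 0.0, 'joints': [1.016, 0.159, 1.598, 0.0, 1.386, -0.21], 'qvel': [-0.001, 0.001, 0.0, -0.002, -0.001, -0.001], 'joint_torque': [0.002, -38.555, -32.211, 0.07, 0.038, -0.0], 'ee_pos': [0.194, 0.541, 0.404], 'eef_rot': [-3.14, -0.0, 2.797], 'contact_force': [-0.086, -0.316, 0.592], 'torque': [-0.018, 0.005, -0.04], 'gripper_width': 0.996} 0.1901
top stand [(0.89, [0.556, 0.043, 0.07])]
top shaft_top [(0.77, [0.554, 0.061, 0.104]), (0.63, [0.809, 0.038, 0.001])]
top collar_top [(0.73, [0.564, 0.059, 0.116])]
top pad [(0.42, [0.585, -0.161, 0.046])]
top spacer [(0.7, [0.633, -0.453, 0.088]), (0.68, [0.336, -0.2, 0.009]), (0.65, [0.556, -0.326, 0.009]), (0.62, [0.532, 0.264, 0.103])]
top knob [(0.68, [0.534, 0.262, 0.106]), (0.67, [0.616, 0.51, 0.066])]
top saucer [(0.85, [0.659, 0.299, 0.08])]
top marker [(0.68, [0.537, 0.357, 0.074]), (0.46, [0.633, -0.448, 0.09])]
scene stand [(0.89, [0.566, 0.012, 0.071])]
scene shaft_top [(0.92, [0.568, 0.058, 0.105]), (0.59, [0.398, 0.524, 0.051])]
scene collar_top [(0.56, [0.569, 0.061, 0.118])]
scene pad [(0.51, [0.587, -0.158, 0.047])]
scene spacer [(0.58, [0.555, -0.327, 0.012]), (0.43, [0.442, -0.329, 0.012])]
scene knob [(0.5, [0.535, 0.257, 0.105])]
scene saucer [(0.76, [0.655, 0.306, 0.085])]
scene marker [(0.62, [0.533, 0.363, 0.073])]
```

View pics/a.png

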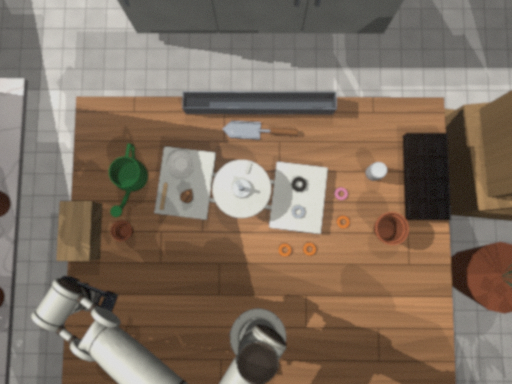

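View pics/b.png

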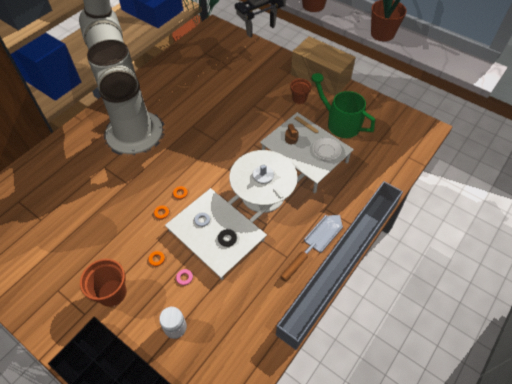

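The top view shows the robot base at (257,335), the pad at (299,184), the spacer at (299,212), the knob at (187,196) and the shaft at about (242,187). The other rings are orange and pink look-alikes off the stand. I'll move above the shaft for a close look, passing over everything.

```bash
python3 -m pendant '[{"tx":1.9,"ty":-2.9,"wz":0.03},{"tx":2,"ty":-3,"wz":0.03},{"tx":2,"ty":-3,"wz":0.03},{"tx":2,"ty":-3,"wz":0.03},{"tx":2,"ty":-3,"wz":0.03},{"tx":2,"ty":-3,"wz":0.03},{"tx":2,"ty":-3,"wz":0.03},{"tx":2,"ty":-3,"wz":0.03},{"tx":2,"ty":-3,"wz":0.03},{"tx":2,"ty":-3,"wz":0.03},{"tx":2,"ty":-3,"wz":0.03},{"tx":2,"ty":-3},{"tx":2,"ty":-3},{"tx":2,"ty":-3},{"tx":2,"ty":-3},{},{}]' 1
python3 - <<'E'
from h import *
r=viewer.read_camera("wrist");save("c",r["img"])
T=np.linalg.inv(r["world_to_cam"]);print(T.round(3),r["mtx"].round(0).tolist())
for t in ["shaft_top","collar_top","pad","spacer","knob"]:
    print(t,[(round(o["p"],2),np.round(o["location"],3).tolist()) for o in nets.look_for("wrist",t)][:4])
E
```

```text
[[ 0.337  0.904  0.261  0.12 ]
 [ 0.941 -0.324 -0.093  0.567]
 [ 0.     0.278 -0.961  0.385]
 [ 0.     0.     0.     1.   ]] [[271.0, 0.0, 257.0], [0.0, 271.0, 190.0], [0.0, 0.0, 1.0]]
shaft_top []
collar_top []
pad []
spacer []
knob []$[0]: bad value
```

View pics/c.png

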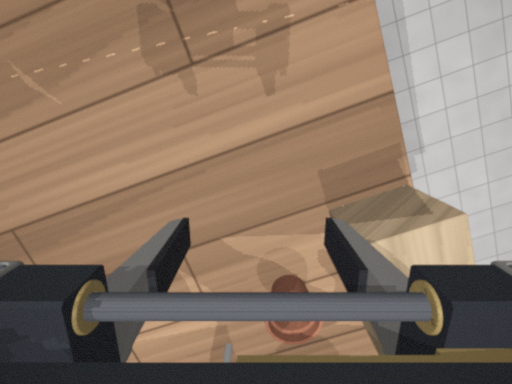

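The picture shows only the table, the small pot at (292,310) and the fingers, because the move was refused. I'll retry with all six keys in each row.

```bash
python3 -m pendant '[{"tx":2,"ty":-3,"tz":0.5,"wx":0,"wy":0,"wz":0.03},{"tx":2,"ty":-3,"tz":0.5,"wx":0,"wy":0,"wz":0.03},{"tx":2,"ty":-3,"tz":0.5,"wx":0,"wy":0,"wz":0.03},{"tx":2,"ty":-3,"tz":0.5,"wx":0,"wy":0,"wz":0.03},{"tx":2,"ty":-3,"tz":0.5,"wx":0,"wy":0,"wz":0.03},{"tx":2,"ty":-3,"tz":0.5,"wx":0,"wy":0,"wz":0.03},{"tx":2,"ty":-3,"tz":0.5,"wx":0,"wy":0,"wz":0.03},{"tx":2,"ty":-3,"tz":0.5,"wx":0,"wy":0,"wz":0.03},{"tx":2,"ty":-3,"tz":0.5,"wx":0,"wy":0,"wz":0.03},{"tx":2,"ty":-3,"tz":0.5,"wx":0,"wy":0,"wz":0.03},{"tx":2,"ty":-3,"tz":0,"wx":0,"wy":0,"wz":0.03},{"tx":2,"ty":-3,"tz":0,"wx":0,"wy":0,"wz":0},{"tx":2,"ty":-3,"tz":0,"wx":0,"wy":0,"wz":0},{"tx":2,"ty":-3,"tz":0,"wx":0,"wy":0,"wz":0},{"tx":2,"ty":-3,"tz":0,"wx":0,"wy":0,"wz":0},{"tx":0,"ty":0,"tz":0,"wx":0,"wy":0,"wz":0},{"tx":0,"ty":0,"tz":0,"wx":0,"wy":0,"wz":0}]' 1
python3 - <<'E'
from h import *
r=viewer.read_camera("wrist");save("d",r["img"])
T=np.linalg.inv(r["world_to_cam"]);print(T.round(3))
for t in ["shaft_top","collar_top","pad","spacer","knob"]:
    print(t,[(round(o["p"],2),np.round(o["location"],3).tolist()) for o in nets.look_for("wrist",t)][:4])
E
```

```text
time: 2.62
ee_pos: [0.5012, 0.0668, 0.4587]
eef_rot: [-3.141, 0.008, -3.135]
contact_force: [-0.4, -0.2, -0.5]
gripper_width: 1.002
[[-0.007  0.958  0.285  0.422]
 [ 1.     0.007  0.002  0.066]
 [ 0.     0.285 -0.958  0.438]
 [ 0.     0.     0.     1.   ]]
shaft_top [(0.74, [0.543, 0.067, 0.104])]
collar_top [(0.98, [0.552, 0.067, 0.116]), (0.69, [0.478, -0.152, 0.045])]
pad [(0.82, [0.584, -0.158, 0.044]), (0.48, [0.63, 0.304, 0.077])]
spacer [(0.97, [0.478, -0.154, 0.043]), (0.89, [0.555, -0.327, 0.008]), (0.78, [0.335, -0.202, 0.006]), (0.67, [0.33, -0.104, 0.01])]
knob [(0.93, [0.525, 0.262, 0.108]), (0.73, [0.557, 0.066, 0.116]), (0.66, [0.53, 0.356, 0.078])]
```

View pics/d.png

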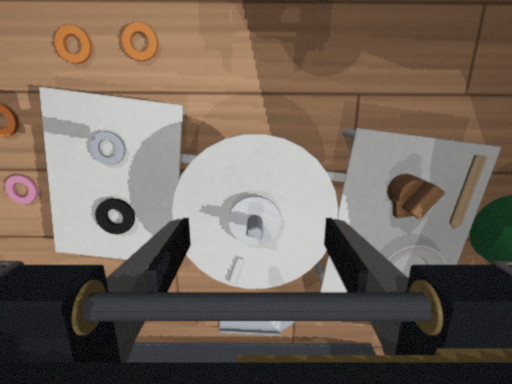

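The picture shows the spacer at (107,148), the pad at (115,216), the shaft at (255,228), the rib at (235,268) and the knob at (412,197). Next I'll measure these from the depth.

```bash
cat >> h.py <<'E'
from scipy.optimize import least_squares
def circ(P):
    f=least_squares(lambda p:np.hypot(P[:,0]-p[0],P[:,1]-p[1])-p[2],[*P.mean(0)[:2],.03],loss='soft_l1',f_scale=.001);return f.x.round(4)
def sel(W,c,r,z0,z1):
    return np.nan_to_num((np.hypot(W[...,0]-c[0],W[...,1]-c[1])<r)&(W[...,2]>z0)&(W[...,2]<z1)).astype(bool)
def ring(W,c,r,z0,z1):
    m=sel(W,c,r,z0,z1).astype(np.uint8)
    cs,_=cv2.findContours(m,cv2.RETR_CCOMP,cv2.CHAIN_APPROX_NONE)
    cs=sorted(cs,key=len)[-2:]
    return [(len(k),circ(W[k[:,0,1],k[:,0,0]])) for k in cs], np.median(W[m>0],0).round(4)
E
python3 - <<'E'
from h import *
r=viewer.read_camera("wrist");W=cloud(r);save("d2",r["img"])
print("pad",ring(W,(.584,-.158),.045,.0405,.06));print("sp",ring(W,(.478,-.153),.04,.039,.06))
print("tier",ring(W,(.555,.062),.14,.1,.125));print("collar",ring(W,(.555,.062),.045,.112,.122))
m=sel(W,(.555,.062),.02,.14,.17);P=W[m];print("shaft",len(P),P.mean(0) if len(P) else 0,P[:,2].max() if len(P) else 0, np.ptp(P,axis=0) if len(P) else 0)
m=sel(W,(.555,.062),.107,.1075,.115)&~sel(W,(.555,.062),.05,0,1);P=W[m];print("rib",len(P),P.mean(0),np.ptp(P,axis=0))
for z0,z1 in [(.09,.11),(.122,.14)]:
    P=W[sel(W,(.53,.262),.05,z0,z1)];c=P.mean(0);u,s,v=np.linalg.svd(P[:,:2]-c[:2],full_matrices=False);print("knob",z0,len(P),c.round(4),v[0].round(3),s.round(3),np.ptp((P[:,:2]-c[:2])@v.T,axis=0),P[:,2].max())
for x in[("low",(.55,-.158),.16,.03,.04),("mid",(.56,.28),.16,.065,.075)]:
    m=sel(W,*x[1:]).astype(np.uint8);cs,_=cv2.findContours(m,0,1);k=max(cs,key=len)
    P=W[m>0];rc=cv2.minAreaRect((P[:,:2]*1000).astype(np.float32));print(x[0],rc,np.median(P[:,2]))
E
```

```text
pad ([(45, array([ 0.5845, -0.1563,  0.0136])), (107, array([ 0.5844, -0.1565,  0.029 ]))], array([ 0.5829, -0.1562,  0.0451]))
sp ([(52, array([ 0.4777, -0.1528,  0.0134])), (98, array([ 0.4778, -0.1528,  0.0241]))], array([ 0.477 , -0.1525,  0.043 ]))
tier ([(64, array([0.5678, 0.0632, 0.0151])), (482, array([0.5591, 0.0632, 0.1082]))], array([0.544 , 0.0645, 0.1054]))
collar ([(66, array([0.568 , 0.0632, 0.015 ])), (143, array([0.5593, 0.0631, 0.0332]))], array([0.5539, 0.0629, 0.1173]))
shaft 242 [0.55559926 0.06369051 0.15239848] 0.1566714665222626 [0.01736079 0.01978441 0.01656534]
rib 203 [0.63046325 0.03940765 0.10990496] [0.20006459 0.11941747 0.00462595]
knob 0.09 724 [0.527  0.2565 0.1035] [ 0.958 -0.287] [0.435 0.169] [0.05781719 0.02903905] 0.10994946225330715
knob 0.122 620 [0.5263 0.269  0.1291] [ 0.813 -0.583] [0.309 0.133] [0.04387408 0.01880164] 0.1326454617498855
low ((534.3938598632812, -155.40350341796875), (200.87725830078125, 260.0691223144531), 83.3880615234375) 0.035206987869153106
mid ((580.9125366210938, 281.9935607910156), (201.25918579101562, 251.2399444580078), 83.39124298095703) 0.0703759194689445
```

```bash
python3 - <<'E'
from h import *
r=viewer.read_camera("wrist");W=cloud(r)
m=sel(W,(.5592,.0632),.1035,.1075,.115)&~sel(W,(.5592,.0632),.055,0,1)
n,l,st,ce=cv2.connectedComponentsWithStats(m.astype(np.uint8));c=np.array([.5592,.0632])
for i in range(1,n):
    if st[i,4]>15:
        P=W[l==i];d=P.mean(0)[:2]-c;v=np.linalg.svd(P[:,:2]-P.mean(0)[:2],full_matrices=False)[2][0];print(st[i,4],P.mean(0).round(4),"rad",np.hypot(*d),"ang",np.arctan2(d[1],d[0]),"axis",np.arctan(v[1]/v[0]))
E
python3 -m pendant '[{"tx":0.9,"ty":-2.3,"tz":-1.8,"wx":0,"wy":0.008,"wz":0},{"tx":0.9,"ty":-2.3,"tz":-1.8,"wx":0,"wy":0,"wz":0},{"tx":0.8,"ty":-2.2,"tz":-1.8,"wx":0,"wy":0,"wz":0},{"tx":0.8,"ty":-2.2,"tz":-1.8,"wx":0,"wy":0,"wz":0},{"tx":0.8,"ty":-2.2,"tz":-1.8,"wx":0,"wy":0,"wz":0},{"tx":0.8,"ty":-2.2,"tz":-1.8,"wx":0,"wy":0,"wz":0},{"tx":0.8,"ty":-2.2,"tz":-1.8,"wx":0,"wy":0,"wz":0},{"tx":0.8,"ty":-2.2,"tz":-1.8,"wx":0,"wy":0,"wz":0},{"tx":0.8,"ty":-2.2,"tz":-1.8,"wx":0,"wy":0,"wz":0},{"tx":0.8,"ty":-2.2,"tz":-1.7,"wx":0,"wy":0,"wz":0},{"tx":0,"ty":0,"tz":0,"wx":0,"wy":0,"wz":0},{"tx":0,"ty":0,"tz":0,"wx":0,"wy":0,"wz":0}]' 1 15
```

```text
192 [0.6363 0.0371 0.1101] rad 0.08138056303146946 ang -0.32643723224365045 axis -0.3214523064864928
time: 4.02
ee_pos: [0.5837, -0.1548, 0.2752]
eef_rot: [3.141, 0.01, -3.115]
contact_force: [0.6, 1.4, 0.4]
gripper_width: 1.0
```

```bash
python3 -m pendant '[{"tx":0,"ty":-0.1,"tz":-1.6,"wx":0,"wy":0.01,"wz":-0.01},{"tx":0,"ty":-0.05,"tz":-1.6,"wx":0,"wy":0.01,"wz":-0.01},{"tx":0,"ty":0,"tz":-1.2,"wx":0,"wy":0.005,"wz":0},{"tx":0,"ty":0,"tz":0,"wx":0,"wy":0,"wz":0},{"tx":0,"ty":0,"tz":0,"wx":0,"wy":0,"wz":0}]' 1 15
```

```text
time: 4.43
ee_pos: [0.5843, -0.1523, 0.232]
eef_rot: [3.141, -0.013, -3.132]
contact_force: [0.4, -0.4, -0.2]
gripper_width: 1.003
```

```bash
python3 -m pendant '[{"tx":0,"ty":-0.35,"tz":-0.5,"wx":0,"wy":-0.012,"wz":0},{"tx":0,"ty":0,"tz":0,"wx":0,"wy":0,"wz":0},{"tx":0,"ty":0,"tz":0,"wx":0,"wy":0,"wz":0}]' 1 15; python3 -c "
from h import *
print([(read_state()['ee_pos'],read_state()['eef_rot']) for _ in range(2)])"
```

```text
time: 4.68
ee_pos: [0.5848, -0.1551, 0.2281]
eef_rot: [-3.141, 0.002, -3.13]
contact_force: [-0.2, 0.3, 0.6]
gripper_width: 1.002
[(array([ 0.58482461, -0.1551457 ,  0.22812948]), array([-3.14080793e+00,  2.47101123e-03, -3.13014907e+00])), (array([ 0.58482461, -0.1551457 ,  0.22812948]), array([-3.14080793e+00,  2.47101123e-03, -3.13014907e+00]))]
```

```bash
python3 -m pendant '[{"tx":0,"ty":0,"tz":-0.1,"wx":0,"wy":0,"wz":0},{"tx":0,"ty":0,"tz":0,"wx":0,"wy":0,"wz":0},{"tx":0,"ty":0,"tz":0,"wx":0,"wy":0,"wz":0},{"tx":0,"ty":0,"tz":0,"wx":0,"wy":0,"wz":0},{"tx":0,"ty":0,"tz":0,"wx":0,"wy":0,"wz":0},{"tx":0,"ty":0,"tz":0,"wx":0,"wy":0,"wz":0}]' -1 12
```

```text
time: 5.18
ee_pos: [0.5855, -0.1557, 0.2291]
eef_rot: [-3.139, 0.006, -3.13]
contact_force: [-0.2, 0.5, -0.4]
gripper_width: 0.649
```

```bash
python3 -m pendant '[{"tx":0,"ty":0,"tz":1,"wx":0,"wy":0,"wz":0},{"tx":0,"ty":0,"tz":2.2,"wx":0,"wy":0,"wz":0},{"tx":0,"ty":0,"tz":3,"wx":0,"wy":0,"wz":0},{"tx":0,"ty":0,"tz":3,"wx":0,"wy":0,"wz":0},{"tx":0,"ty":0.5,"tz":3,"wx":0,"wy":0,"wz":0},{"tx":-0.3,"ty":2,"tz":2.5,"wx":0,"wy":0,"wz":0},{"tx":-0.3,"ty":2.5,"tz":0.5,"wx":0,"wy":0,"wz":0},{"tx":-0.3,"ty":2.5,"tz":0,"wx":0,"wy":0,"wz":0},{"tx":-0.3,"ty":2.5,"tz":0,"wx":0,"wy":0,"wz":0},{"tx":-0.3,"ty":2.5,"tz":0,"wx":0,"wy":0,"wz":0},{"tx":-0.3,"ty":2.5,"tz":0,"wx":0,"wy":0,"wz":0},{"tx":-0.3,"ty":2.5,"tz":0,"wx":0,"wy":0,"wz":0},{"tx":-0.3,"ty":2.5,"tz":0,"wx":0,"wy":0,"wz":0},{"tx":-0.2,"ty":1.9,"tz":0,"wx":0,"wy":0,"wz":0},{"tx":0,"ty":0,"tz":0,"wx":0,"wy":0,"wz":0},{"tx":0,"ty":0,"tz":0,"wx":0,"wy":0,"wz":0}]'
python3 - <<'E'
from h import *
r=viewer.read_camera("wrist");save("e",r["img"]);W=cloud(r);s=read_state()
p=s["ee_pos"];print(p,s["eef_rot"])
# ring points within tool frame
z=p[2]-.19
c=(p[0],p[1]);m=sel(W,c,.045,z-.003,z+.02);P=W[m];print(z,len(P),P.mean(0),P.min(0),P.max(0))
m=sel(W,(.5592,.0632),.016,.14,.165);P=W[m];print("shaft",len(P),P.mean(0) if len(P) else 0)
E
```

```text
time: 6.52
ee_pos: [0.5538, 0.0729, 0.4018]
eef_rot: [-3.138, 0.017, -3.133]
contact_force: [0.3, 0.1, 0.7]
gripper_width: 0.648
[0.55389175 0.07263153 0.40189663] [-3.13857996  0.01698364 -3.13395505]
0.21189662740130416 5818 [0.55282067 0.07145807 0.21841141] [0.52536278 0.02878017 0.20907094] [0.58447793 0.11419598 0.23187681]
shaft 0 0
```

View pics/e.png

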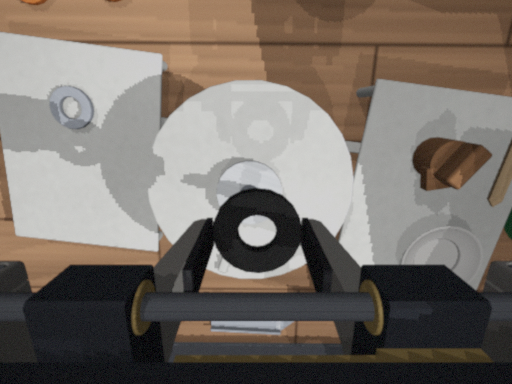

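The picture shows the pad held squarely at (258,230) and hiding the shaft. The collar is at (250,190). The knob's nose is at (430,180), pointing to +x, −y.

```bash
cat >> h.py <<'E'
def held(r0=.035,lo=-.004,hi=.016,dark=None):
    r=viewer.read_camera("wrist");W=cloud(r);s=read_state();p=s["ee_pos"];ro,pi,ya=s["eef_rot"]
    from scipy.spatial.transform import Rotation as R
    t=p+R.from_euler("xyz",s["eef_rot"]).apply([0,0,.19]);print("tcp",p.round(4),s["eef_rot"].round(3),"tips",t.round(4))
    m=sel(W,t[:2],r0,t[2]+lo,t[2]+hi)
    if dark: m&=r["img"].max(-1)<dark
    P=W[m];A=np.c_[P[:,:2]-P[:,:2].mean(0),np.ones(len(P))];print("plane",np.linalg.lstsq(A,P[:,2],rcond=None)[0].round(4))
    cs,_=cv2.findContours(m.astype(np.uint8),cv2.RETR_CCOMP,cv2.CHAIN_APPROX_NONE)
    for k in sorted(cs,key=len)[-2:]:print("circ",len(k),circ(W[k[:,0,1],k[:,0,0]]))
    return r,W
E
python3 -m pendant '[{"tx":0.8,"ty":-1,"tz":-2,"wx":0,"wy":0.015,"wz":0},{"tx":0,"ty":0,"tz":-0.5,"wx":0,"wy":0,"wz":0},{"tx":0,"ty":0,"tz":0,"wx":0,"wy":0,"wz":0},{"tx":0,"ty":0,"tz":0,"wx":0,"wy":0,"wz":0}]'
python3 -c "
from h import *
held(dark=60)"
```

```text
time: 6.9
ee_pos: [0.5626, 0.0592, 0.3781]
eef_rot: [-3.138, 0.004, -3.138]
contact_force: [-0.2, 0.2, 0.3]
gripper_width: 0.65
tcp [0.5626 0.0593 0.3784] [-3.138  0.005 -3.138] tips [0.5635 0.0585 0.1884]
plane [0.0002 0.0012 0.1945]
circ 104 [0.561  0.0578 0.0135]
circ 314 [0.5609 0.0579 0.0293]
```

```bash
python3 -m pendant '[{"tx":-0.2,"ty":0.5,"tz":-0.8,"wx":0,"wy":0,"wz":0},{"tx":0,"ty":0,"tz":-0.8,"wx":0,"wy":0,"wz":0},{"tx":0,"ty":0,"tz":0,"wx":0,"wy":0,"wz":0},{"tx":0,"ty":0,"tz":0,"wx":0,"wy":0,"wz":0}]'
python3 -c "
from h import *
held(dark=60)"
```

```text
time: 7.28
ee_pos: [0.5603, 0.0646, 0.3626]
eef_rot: [-3.138, 0.007, -3.138]
contact_force: [-0.6, 0.3, 0.5]
gripper_width: 0.65
tcp [0.5602 0.0646 0.3624] [-3.138  0.007 -3.138] tips [0.5615 0.0638 0.1724]
plane [2.500e-03 1.000e-04 1.789e-01]
circ 104 [0.5595 0.0632 0.0134]
circ 315 [0.5593 0.0632 0.0294]
```

```bash
python3 -m pendant '[{"tx":0,"ty":0,"tz":-1.2,"wx":0,"wy":0,"wz":0},{"tx":0,"ty":0,"tz":-1.2,"wx":0,"wy":0,"wz":0},{"tx":0,"ty":0,"tz":-1.2,"wx":0,"wy":0,"wz":0},{"tx":0,"ty":0,"tz":-1.1,"wx":0,"wy":0,"wz":0},{"tx":0,"ty":0,"tz":0,"wx":0,"wy":0,"wz":0},{"tx":0,"ty":0,"tz":0,"wx":0,"wy":0,"wz":0}]'
python3 -c "
from h import *
held(dark=60)"
```

```text
time: 7.83
ee_pos: [0.5599, 0.0649, 0.3105]
eef_rot: [-3.138, 0.007, -3.138]
contact_force: [0.7, 0.2, 3.9]
gripper_width: 0.647
tcp [0.56   0.0648 0.3108] [-3.138  0.007 -3.138] tips [0.5614 0.0641 0.1208]
plane [0.0088 0.0005 0.1269]
circ 144 [0.5656 0.0639 0.016 ]
circ 310 [0.559  0.0634 0.0294]
```

```bash
python3 -m pendant '[{"tx":0,"ty":0,"tz":0,"wx":0,"wy":0,"wz":0},{"tx":0,"ty":0,"tz":0,"wx":0,"wy":0,"wz":0},{"tx":0,"ty":0,"tz":0,"wx":0,"wy":0,"wz":0},{"tx":0,"ty":0,"tz":1,"wx":0,"wy":0,"wz":0},{"tx":0,"ty":0,"tz":2.5,"wx":0,"wy":0,"wz":0},{"tx":0,"ty":0,"tz":2.5,"wx":0,"wy":0,"wz":0},{"tx":-0.6,"ty":-1.7,"tz":1,"wx":0,"wy":0,"wz":0},{"tx":-0.8,"ty":-2,"tz":0,"wx":0,"wy":0,"wz":0},{"tx":-0.8,"ty":-2,"tz":0,"wx":0,"wy":0,"wz":0},{"tx":-0.8,"ty":-2,"tz":0,"wx":0,"wy":0,"wz":0},{"tx":-0.8,"ty":-2,"tz":0,"wx":0,"wy":0,"wz":0},{"tx":-0.8,"ty":-2,"tz":0,"wx":0,"wy":0,"wz":0},{"tx":-0.8,"ty":-2,"tz":-1,"wx":0,"wy":0,"wz":0},{"tx":-0.8,"ty":-2,"tz":-2,"wx":0,"wy":0,"wz":0},{"tx":-0.8,"ty":-2,"tz":-2,"wx":0,"wy":0,"wz":0},{"tx":-0.8,"ty":-2,"tz":-2,"wx":0,"wy":0,"wz":0},{"tx":-0.3,"ty":-1,"tz":-1.5,"wx":0,"wy":0,"wz":0},{"tx":0,"ty":0,"tz":0,"wx":0,"wy":0,"wz":0},{"tx":0,"ty":0,"tz":0,"wx":0,"wy":0,"wz":0}]' 1 12
python3 - <<'E'
from h import *
r=viewer.read_camera("wrist");W=cloud(r);save("f",r["img"])
print("sp",ring(W,(.478,-.153),.04,.039,.06));print("pad",ring(W,(.5592,.0632),.042,.122,.132))
E
```

```text
time: 9.47
ee_pos: [0.4758, -0.1506, 0.3174]
eef_rot: [-3.127, 0.034, -3.135]
contact_force: [0.7, -1.4, 0.7]
gripper_width: 0.999
sp ([(74, array([ 0.4775, -0.1534,  0.0132])), (138, array([ 0.4773, -0.1534,  0.0242]))], array([ 0.476 , -0.1537,  0.0432]))
pad ([], array([nan, nan, nan]))
  return _methods._mean(a, axis=axis, dtype=dtype,
  ret = um.true_divide(
```

View pics/f.png

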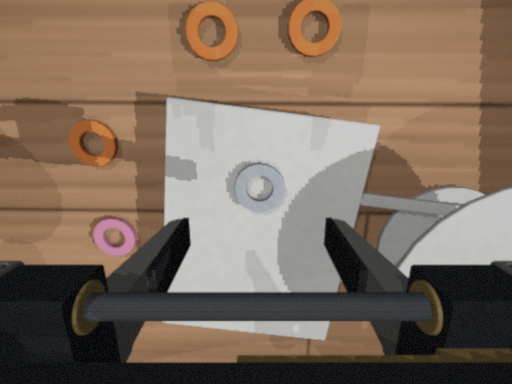

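The spacer is the grey steel ring at (259,187), which matches the measured position.

```bash
python3 -m pendant '[{"tx":0.1,"ty":-0.2,"tz":-1.5,"wx":0.012,"wy":0.03,"wz":0},{"tx":0,"ty":0,"tz":-1.8,"wx":0,"wy":0,"wz":0},{"tx":0,"ty":0,"tz":-1.8,"wx":0,"wy":0,"wz":0},{"tx":0,"ty":0,"tz":-1.3,"wx":0,"wy":0,"wz":0},{"tx":0,"ty":0,"tz":0,"wx":0,"wy":0,"wz":0},{"tx":0,"ty":0,"tz":0,"wx":0,"wy":0,"wz":0}]' 1 12
```

```text
time: 10.02
ee_pos: [0.4825, -0.1495, 0.2623]
eef_rot: [-3.132, 0.018, -3.127]
contact_force: [0.5, 0.3, 0.1]
gripper_width: 1.0
```

```bash
python3 -m pendant '[{"tx":-0.5,"ty":-0.35,"tz":-1.2,"wx":0.008,"wy":0.015,"wz":0},{"tx":0,"ty":0,"tz":-1.2,"wx":0,"wy":0,"wz":0},{"tx":0,"ty":0,"tz":-0.8,"wx":0,"wy":0,"wz":0},{"tx":0,"ty":0,"tz":0,"wx":0,"wy":0,"wz":0},{"tx":0,"ty":0,"tz":0,"wx":0,"wy":0,"wz":0}]' 1 12
```

```text
time: 10.43
ee_pos: [0.4791, -0.153, 0.2317]
eef_rot: [-3.137, 0.007, -3.125]
contact_force: [0.1, -0.0, -0.4]
gripper_width: 1.005
```

```bash
python3 -m pendant '[{"tx":-0.25,"ty":0,"tz":-0.45,"wx":0.004,"wy":0.007,"wz":0},{"tx":0,"ty":0,"tz":0,"wx":0,"wy":0,"wz":0},{"tx":0,"ty":0,"tz":0,"wx":0,"wy":0,"wz":0}]' 1 12;python3 -m pendant '[{"tx":0,"ty":0,"tz":0,"wx":0,"wy":0,"wz":0},{"tx":0,"ty":0,"tz":0,"wx":0,"wy":0,"wz":0},{"tx":0,"ty":0,"tz":0,"wx":0,"wy":0,"wz":0},{"tx":0,"ty":0,"tz":0,"wx":0,"wy":0,"wz":0},{"tx":0,"ty":0,"tz":0,"wx":0,"wy":0,"wz":0},{"tx":0,"ty":0,"tz":0,"wx":0,"wy":0,"wz":0}]' -1 15
```

```text
time: 10.68
ee_pos: [0.4764, -0.1532, 0.227]
eef_rot: [3.141, -0.0, -3.126]
contact_force: [0.9, 0.2, -0.6]
gripper_width: 1.002
time: 11.18
ee_pos: [0.4768, -0.1535, 0.228]
eef_rot: [-3.141, 0.002, -3.126]
contact_force: [-0.1, 0.3, 0.6]
gripper_width: 0.588
```

```bash
python3 -m pendant '[{"tx":0,"ty":0,"tz":0,"wx":0,"wy":0,"wz":0},{"tx":0,"ty":0,"tz":0,"wx":0,"wy":0,"wz":0},{"tx":0,"ty":0,"tz":0,"wx":0,"wy":0,"wz":0}]' -1 15; python3 -m pendant '[{"tx":0,"ty":0,"tz":1,"wx":0,"wy":0,"wz":0},{"tx":0,"ty":0,"tz":2.5,"wx":0,"wy":0,"wz":0},{"tx":0,"ty":0,"tz":3,"wx":0,"wy":0,"wz":0},{"tx":0,"ty":0,"tz":3,"wx":0,"wy":0,"wz":0},{"tx":0,"ty":0.5,"tz":3,"wx":0,"wy":0,"wz":0},{"tx":0.5,"ty":1.7,"tz":1.5,"wx":0,"wy":0,"wz":0},{"tx":0.9,"ty":2.3,"tz":0,"wx":0,"wy":0,"wz":0},{"tx":0.9,"ty":2.3,"tz":0,"wx":0,"wy":0,"wz":0},{"tx":0.9,"ty":2.3,"tz":0,"wx":0,"wy":0,"wz":0},{"tx":0.9,"ty":2.3,"tz":0,"wx":0,"wy":0,"wz":0},{"tx":0.9,"ty":2.3,"tz":0,"wx":0,"wy":0,"wz":0},{"tx":0.9,"ty":2.3,"tz":0,"wx":0,"wy":0,"wz":0},{"tx":0.9,"ty":2.3,"tz":0,"wx":0,"wy":0,"wz":0},{"tx":0.9,"ty":2,"tz":0,"wx":0,"wy":0,"wz":0},{"tx":0.2,"ty":1,"tz":0,"wx":0,"wy":0,"wz":0},{"tx":0,"ty":0,"tz":0,"wx":0,"wy":0,"wz":0},{"tx":0,"ty":0,"tz":0,"wx":0,"wy":0,"wz":0}]'
python3 - <<'E'
from h import *
r,W=held(r0=.03,lo=-.004,hi=.012);save("g",r["img"])
E
```

```text
time: 11.43
ee_pos: [0.4768, -0.1534, 0.228]
eef_rot: [-3.141, 0.002, -3.126]
contact_force: [0.7, -0.2, 0.5]
gripper_width: 0.536
time: 12.85
ee_pos: [0.5543, 0.0708, 0.3871]
eef_rot: [-3.139, 0.009, -3.128]
contact_force: [-0.5, 0.3, -0.5]
gripper_width: 0.531
tcp [0.5542 0.0705 0.3871] [-3.14   0.009 -3.129] tips [0.5559 0.0702 0.1972]
plane [0.0111 0.0008 0.2021]
circ 100 [0.5565 0.0697 0.0133]
circ 279 [0.5562 0.0697 0.0248]
```

View pics/g.png

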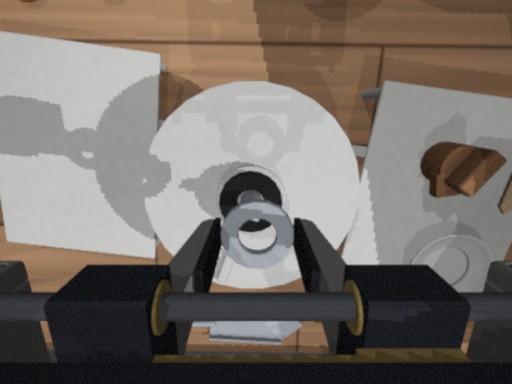

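The pad lies on the collar around the shaft at (252,195). The spacer is held level at (258,235).

```bash
python3 -m pendant '[{"tx":0.3,"ty":-0.6,"tz":-1,"wx":0,"wy":0.006,"wz":0},{"tx":0,"ty":0,"tz":-1,"wx":0,"wy":0,"wz":0},{"tx":0,"ty":0,"tz":0,"wx":0,"wy":0,"wz":0},{"tx":0,"ty":0,"tz":0,"wx":0,"wy":0,"wz":0}]'
python3 -c "
from h import *
held(r0=.03,lo=-.004,hi=.012)"
```

```text
time: 13.23
ee_pos: [0.5566, 0.0602, 0.3649]
eef_rot: [-3.139, 0.001, -3.134]
contact_force: [0.3, 0.4, -0.6]
gripper_width: 0.534
tcp [0.5565 0.0602 0.3646] [-3.139  0.    -3.133] tips [0.5565 0.0597 0.1746]
plane [ 0.0053 -0.0006  0.1798]
circ 100 [0.5573 0.0588 0.0133]
circ 278 [0.5571 0.0588 0.0248]
```

```bash
python3 -m pendant '[{"tx":0.2,"ty":0.4,"tz":-0.4,"wx":0,"wy":0,"wz":0},{"tx":0,"ty":0,"tz":0,"wx":0,"wy":0,"wz":0},{"tx":0,"ty":0,"tz":0,"wx":0,"wy":0,"wz":0}]'
python3 -c "
from h import *
held(r0=.03,lo=-.004,hi=.012)"
```

```text
time: 13.53
ee_pos: [0.5586, 0.0638, 0.3601]
eef_rot: [-3.139, -0.0, -3.135]
contact_force: [0.8, -0.4, -0.1]
gripper_width: 0.531
tcp [0.5585 0.0639 0.36  ] [-3.139 -0.    -3.135] tips [0.5584 0.0634 0.17  ]
plane [ 0.003  -0.002   0.1751]
circ 100 [0.5591 0.0624 0.0132]
circ 278 [0.5589 0.0626 0.0248]
```

Underside is at 0.167, so it goes down 4 cm to the pad at 0.127.

```bash
python3 -m pendant '[{"tx":0,"ty":0.05,"tz":-1.0,"wx":0,"wy":0,"wz":0},{"tx":0,"ty":0,"tz":-1.1,"wx":0,"wy":0,"wz":0},{"tx":0,"ty":0,"tz":-1.0,"wx":0,"wy":0,"wz":0},{"tx":0,"ty":0,"tz":-0.6,"wx":0,"wy":0,"wz":0},{"tx":0,"ty":0,"tz":0,"wx":0,"wy":0,"wz":0},{"tx":0,"ty":0,"tz":0,"wx":0,"wy":0,"wz":0}]'
python3 -c "
from h import *
held(r0=.03,lo=-.004,hi=.012)"
```

```text
time: 14.08
ee_pos: [0.5586, 0.0649, 0.3196]
eef_rot: [-3.139, 0.001, -3.134]
contact_force: [-0.7, -1.3, 4.0]
gripper_width: 0.535
tcp [0.5587 0.0648 0.3198] [-3.139e+00  1.000e-03 -3.134e+00] tips [0.559  0.0643 0.1298]
plane [ 0.0909 -0.0018  0.1333]
circ 173 [0.5634 0.0634 0.0129]
circ 263 [0.5576 0.0637 0.0272]
```

```bash
python3 -m pendant '[{"tx":0,"ty":0,"tz":0,"wx":0,"wy":0,"wz":0},{"tx":0,"ty":0,"tz":0,"wx":0,"wy":0,"wz":0},{"tx":0,"ty":0,"tz":0,"wx":0,"wy":0,"wz":0},{"tx":0,"ty":0,"tz":0.8,"wx":0,"wy":0,"wz":0},{"tx":0,"ty":0,"tz":2.4,"wx":0,"wy":0,"wz":0},{"tx":0,"ty":0,"tz":2.4,"wx":0,"wy":0,"wz":0},{"tx":-0.3,"ty":1,"tz":1.5,"wx":0,"wy":0,"wz":-0.05},{"tx":-0.3,"ty":1.9,"tz":0,"wx":0,"wy":0,"wz":-0.06},{"tx":-0.3,"ty":2,"tz":0,"wx":0,"wy":0,"wz":-0.06},{"tx":-0.3,"ty":2,"tz":0,"wx":0,"wy":0,"wz":-0.06},{"tx":-0.3,"ty":2,"tz":0,"wx":0,"wy":0,"wz":-0.06},{"tx":-0.3,"ty":2,"tz":0,"wx":0,"wy":0,"wz":-0.06},{"tx":-0.3,"ty":2,"tz":0,"wx":0,"wy":0,"wz":-0.06},{"tx":-0.3,"ty":2,"tz":0,"wx":0,"wy":0,"wz":-0.06},{"tx":-0.3,"ty":2,"tz":0,"wx":0,"wy":0,"wz":-0.06},{"tx":-0.3,"ty":2,"tz":0,"wx":0,"wy":0,"wz":-0.05},{"tx":-0.3,"ty":1.5,"tz":0,"wx":0,"wy":0,"wz":-0.05},{"tx":0,"ty":0,"tz":0,"wx":0,"wy":0,"wz":0},{"tx":0,"ty":0,"tz":0,"wx":0,"wy":0,"wz":0}]' 1 12
python3 - <<'E'
from h import *
r=viewer.read_camera("wrist");W=cloud(r);save("i",r["img"])
P=W[sel(W,(.526,.269),.05,.122,.14)];rc=cv2.minAreaRect((P[:,:2]*1000).astype(np.float32));print(len(P),P.mean(0),rc,P[:,2].max())
P=W[sel(W,(.526,.269),.05,.08,.112)];print(P.mean(0))
E
```

```text
time: 15.72
ee_pos: [0.523, 0.2772, 0.4073]
eef_rot: [3.137, 0.012, 2.486]
contact_force: [-0.4, -0.2, 0.1]
gripper_width: 1.005
759 [0.52672559 0.27250681 0.12975469] ((527.663330078125, 271.82403564453125), (18.0362548828125, 43.47751235961914), 54.623844146728516) 0.1327192199669806
[0.52639366 0.27322163 0.1040381 ]
```

View pics/i.png

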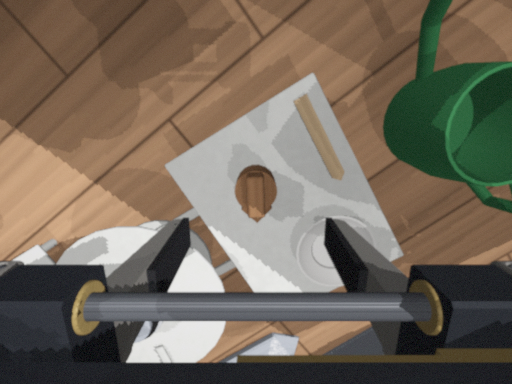

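The knob is at (256,193) with its nose pointing at (258,218), i.e. world yaw ≈ −0.62, which matches the bar fit.

```bash
python3 -m pendant '[{"tx":0.4,"ty":-0.6,"tz":-1.5,"wx":0.004,"wy":0.012,"wz":0.037},{"tx":0,"ty":0,"tz":-1.8,"wx":0,"wy":0,"wz":0},{"tx":0,"ty":0,"tz":-1.8,"wx":0,"wy":0,"wz":0},{"tx":0,"ty":0,"tz":-1.8,"wx":0,"wy":0,"wz":0},{"tx":0,"ty":0,"tz":-0.5,"wx":0,"wy":0,"wz":0},{"tx":0,"ty":0,"tz":0,"wx":0,"wy":0,"wz":0},{"tx":0,"ty":0,"tz":0,"wx":0,"wy":0,"wz":0}]' 0.3 12
python3 - <<'E'
from h import *
r=viewer.read_camera("wrist");W=cloud(r)
P=W[sel(W,(.527,.27),.05,.122,.14)];rc=cv2.minAreaRect((P[:,:2]*1000).astype(np.float32));print(len(P),P.mean(0),rc,P[:,2].max())
E
```

```text
time: 16.35
ee_pos: [0.5296, 0.2638, 0.3346]
eef_rot: [3.138, 0.005, 2.525]
contact_force: [0.7, -0.1, -0.8]
gripper_width: 0.649
1376 [0.52650458 0.27268607 0.12985857] ((528.202392578125, 271.86749267578125), (17.465818405151367, 43.900634765625), 54.550411224365234) 0.13213581513520903
```

```bash
python3 -m pendant '[{"tx":-0.2,"ty":0.8,"tz":-0.3,"wx":0,"wy":0.004,"wz":0},{"tx":0,"ty":0,"tz":0,"wx":0,"wy":0,"wz":0},{"tx":0,"ty":0,"tz":-1.5,"wx":0,"wy":0,"wz":0},{"tx":0,"ty":0,"tz":-1.4,"wx":0,"wy":0,"wz":0},{"tx":0,"ty":0,"tz":0,"wx":0,"wy":0,"wz":0},{"tx":0,"ty":0,"tz":0,"wx":0,"wy":0,"wz":0}]' 0.3 12
```

```text
time: 16.9
ee_pos: [0.5295, 0.2739, 0.309]
eef_rot: [3.131, 0.009, 2.527]
contact_force: [-0.1, 0.0, 0.4]
gripper_width: 0.654
```

```bash
python3 -m pendant '[{"tx":-0.2,"ty":-0.15,"tz":-0.85,"wx":-0.003,"wy":0.013,"wz":-0.003},{"tx":0,"ty":0,"tz":0,"wx":0,"wy":0,"wz":0},{"tx":0,"ty":0,"tz":0,"wx":0,"wy":0,"wz":0}]' 0.3 30
```

```text
time: 17.15
ee_pos: [0.5279, 0.2729, 0.3023]
eef_rot: [3.139, 0.001, 2.524]
contact_force: [0.0, -0.1, 0.5]
gripper_width: 0.647
```

```bash
python3 -m pendant '[{"tx":0,"ty":-0.05,"tz":-0.3,"wx":0,"wy":0,"wz":0},{"tx":0,"ty":0,"tz":0,"wx":0,"wy":0,"wz":0},{"tx":0,"ty":0,"tz":0,"wx":0,"wy":0,"wz":0},{"tx":0,"ty":0,"tz":0,"wx":0,"wy":0,"wz":0},{"tx":0,"ty":0,"tz":0,"wx":0,"wy":0,"wz":0},{"tx":0,"ty":0,"tz":0,"wx":0,"wy":0,"wz":0},{"tx":0,"ty":0,"tz":0,"wx":0,"wy":0,"wz":0},{"tx":0,"ty":0,"tz":0,"wx":0,"wy":0,"wz":0},{"tx":0,"ty":0,"tz":0,"wx":0,"wy":0,"wz":0},{"tx":0,"ty":0,"tz":0,"wx":0,"wy":0,"wz":0}]' -1 35
```

```text
time: 17.98
ee_pos: [0.5284, 0.2723, 0.3005]
eef_rot: [3.138, 0.003, 2.524]
contact_force: [0.2, -0.6, 0.5]
gripper_width: 0.193
```

```bash
python3 -m pendant '[{"tx":0,"ty":0,"tz":1,"wx":0,"wy":0,"wz":0},{"tx":0,"ty":0,"tz":2.2,"wx":0,"wy":0,"wz":0},{"tx":0,"ty":0,"tz":2.5,"wx":0,"wy":0,"wz":0},{"tx":0,"ty":0,"tz":2.5,"wx":0,"wy":0,"wz":0},{"tx":0,"ty":0,"tz":2.2,"wx":0,"wy":0,"wz":0},{"tx":0.3,"ty":-1.5,"tz":0.6,"wx":0,"wy":0,"wz":0.03},{"tx":0.3,"ty":-2,"tz":0,"wx":0,"wy":0,"wz":0.03},{"tx":0.3,"ty":-2,"tz":0,"wx":0,"wy":0,"wz":0.03},{"tx":0.3,"ty":-2,"tz":0,"wx":0,"wy":0,"wz":0.03},{"tx":0.3,"ty":-2,"tz":0,"wx":0,"wy":0,"wz":0.03},{"tx":0.3,"ty":-2,"tz":0,"wx":0,"wy":0,"wz":0.03},{"tx":0.3,"ty":-2,"tz":0,"wx":0,"wy":0,"wz":0.03},{"tx":0.3,"ty":-2,"tz":0,"wx":0,"wy":0,"wz":0.03},{"tx":0.3,"ty":-2,"tz":0,"wx":0,"wy":0,"wz":0.03},{"tx":0.2,"ty":-1.9,"tz":0,"wx":0,"wy":0,"wz":0.02},{"tx":0.2,"ty":-1.4,"tz":0,"wx":0,"wy":0,"wz":0},{"tx":0,"ty":0,"tz":0,"wx":0,"wy":0,"wz":0},{"tx":0,"ty":0,"tz":0,"wx":0,"wy":0,"wz":0}]'
cat >> h.py <<'E'
def knob():
    r=viewer.read_camera("wrist");W=cloud(r);s=read_state();p=s["ee_pos"]
    from scipy.spatial.transform import Rotation as R
    Rm=R.from_euler("xyz",s["eef_rot"]);a=Rm.apply([0,0,1]);print("tcp",p.round(4),s["eef_rot"].round(3),"axis",a.round(4),"knob bottom",(p+a*.2305).round(4),"nose",round(s["eef_rot"][2]-np.pi,3))
    L=Rm.inv().apply(W.reshape(-1,3)-p).reshape(W.shape)
    m=np.nan_to_num((np.hypot(L[...,0],L[...,1])<.045)&(L[...,2]>.165)&(L[...,2]<.2)).astype(bool)
    m&=np.nan_to_num(abs(L[...,1])<.0085)
    P=L[m];print("bar",len(P),P.min(0).round(4),P.max(0).round(4))
    m=np.nan_to_num((np.hypot(L[...,0],L[...,1])<.035)&(L[...,2]>.196)&(L[...,2]<.235)&(L[...,0]>-.03)).astype(bool)
    P=L[m]
    if len(P): print("skirt",len(P),circ(P[P[:,0]>0]),P.min(0).round(4),P.max(0).round(4))
    return r,W,L
E
python3 - <<'E'
from h import *
r,W,L=knob();save("j",r["img"])
for rr in (.107,):
    m=sel(W,(.5592,.0632),.1035,.1075,.115)&~sel(W,(.5592,.0632),.055,0,1)
    P=W[m];print("rib",len(P),P.mean(0) if len(P) else 0)
E
```

```text
time: 19.48
ee_pos: [0.5563, 0.0555, 0.4283]
eef_rot: [3.136, 0.009, 2.832]
contact_force: [0.0, 0.8, -0.5]
gripper_width: 0.191
tcp [0.5564 0.0557 0.4284] [3.136 0.01  2.832] axis [ 0.011   0.002  -0.9999] knob bottom [0.5589 0.0562 0.1979] nose -0.309
bar 2063 [-0.0362 -0.0085  0.1653] [0.0235 0.0085 0.2   ]
skirt 608 [ 0.0003 -0.0014  0.0229] [ 0.0065 -0.0236  0.196 ] [0.0235 0.0205 0.2283]
rib 6 [0.50895506 0.10824444 0.10771503]
```

View pics/j.png

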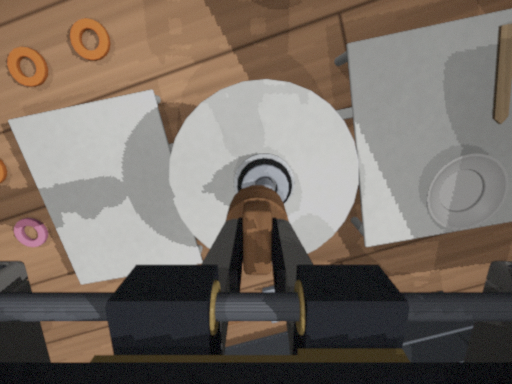

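The picture shows the knob gripped at (258,220) with the nose pointing away from the camera. The pad and spacer are stacked round the shaft at (264,182). I'll align the knob and measure the shaft and knob in one picture.

```bash
python3 -m pendant '[{"tx":0.28,"ty":0.76,"tz":-1.0,"wx":-0.002,"wy":0.011,"wz":-0.016},{"tx":0,"ty":0,"tz":-1.2,"wx":0,"wy":0,"wz":0},{"tx":0,"ty":0,"tz":0,"wx":0,"wy":0,"wz":0},{"tx":0,"ty":0,"tz":0,"wx":0,"wy":0,"wz":0}]'
cat >> h.py <<'E'
def known(P,R0,c0):
    f=least_squares(lambda p:np.hypot(P[:,0]-p[0],P[:,1]-p[1])-R0,c0,loss='soft_l1',f_scale=.001);return f.x.round(4),len(P)
def edge(W,c,r,z0,z1,R0):
    m=sel(W,c,r,z0,z1).astype(np.uint8);cs,_=cv2.findContours(m,0,cv2.CHAIN_APPROX_NONE);k=max(cs,key=len)[:,0]
    P=W[k[:,1],k[:,0]];P=P[abs(np.hypot(P[:,0]-c[0],P[:,1]-c[1])-R0)<.004];return known(P,R0,c)
E
python3 - <<'E'
from h import *
r,W,L=knob();save("k",r["img"])
c=(.5592,.0632)
for a in [(.13,.1,.125,.110),(.045,.114,.12,.034),(.042,.122,.131,.030),(.033,.1315,.14,.025)]:
    try: print(a,edge(W,c,*a))
    except Exception as e: print(a,e)
s=read_state()
from scipy.spatial.transform import Rotation as R
Rm=R.from_euler("xyz",s["eef_rot"])
m=np.nan_to_num((np.hypot(L[...,0],L[...,1])<.03)&(L[...,2]>.197)&(L[...,2]<.229)&(L[...,0]>.004)).astype(bool);P=L[m]
k,n=known(P,.023,(0,0));print("skirt tool",k,n,"world",(s["ee_pos"]+Rm.apply([*k,.2305])).round(4))
E
```

```text
time: 19.87
ee_pos: [0.5587, 0.0665, 0.4064]
eef_rot: [3.141, 0.001, 2.82]
contact_force: [0.3, -0.9, 0.0]
gripper_width: 0.192
tcp [0.5585 0.0665 0.406 ] [3.141 0.    2.82 ] axis [ 4.e-04  8.e-04 -1.e+00] knob bottom [0.5586 0.0667 0.1755] nose -0.322
bar 2098 [-0.0363 -0.0085  0.1657] [0.0234 0.0085 0.2   ]
skirt 600 [-0.     -0.0011  0.0229] [ 0.0064 -0.0232  0.1961] [0.0231 0.0209 0.2279]
(0.13, 0.1, 0.125, 0.11) (array([0.5607, 0.063 ]), 459)
(0.045, 0.114, 0.12, 0.034) (array([0.5602, 0.0631]), 166)
(0.042, 0.122, 0.131, 0.03) (array([0.5603, 0.0633]), 115)
(0.033, 0.1315, 0.14, 0.025) (array([0.5603, 0.0635]), 83)
skirt tool [-0.0001 -0.0011] 581 world [0.5584 0.0656 0.1755]
```

```bash
python3 -m pendant '[{"tx":0.14,"ty":-0.28,"tz":-0.6,"wx":0,"wy":0,"wz":-0.002},{"tx":0,"ty":0,"tz":0,"wx":0,"wy":0,"wz":0},{"tx":0,"ty":0,"tz":0,"wx":0,"wy":0,"wz":0}]'
python3 - <<'E'
from h import *
r,W,L=knob()
s=read_state()
from scipy.spatial.transform import Rotation as R
Rm=R.from_euler("xyz",s["eef_rot"])
for a in [(.045,.114,.12,.034),(.033,.1315,.14,.025)]:
    print(edge(W,(.56,.0632),*a))
m=np.nan_to_num((np.hypot(L[...,0],L[...,1])<.03)&(L[...,2]>.197)&(L[...,2]<.229)&(L[...,0]>.004)).astype(bool);P=L[m]
k,n=known(P,.023,(0,0));print("skirt world",(s["ee_pos"]+Rm.apply([*k,.2305])).round(4))
E
```

```text
time: 20.17
ee_pos: [0.5599, 0.0638, 0.4002]
eef_rot: [3.141, 0.001, 2.819]
contact_force: [-0.1, -0.9, -1.5]
gripper_width: 0.189
tcp [0.5599 0.0638 0.4   ] [3.141e+00 1.000e-03 2.819e+00] axis [ 9.e-04  6.e-04 -1.e+00] knob bottom [0.5601 0.0639 0.1695] nose -0.323
bar 2091 [-0.0365 -0.0085  0.1658] [0.0235 0.0084 0.1998]
skirt 604 [ 0.0001 -0.0011  0.0229] [ 0.0066 -0.0231  0.1961] [0.0233 0.021  0.2284]
(array([0.5607, 0.0629]), 201)
(array([0.5602, 0.0631]), 89)
skirt world [0.5597 0.0629 0.1695]
```

```bash
python3 -m pendant '[{"tx":0.03,"ty":0,"tz":-0.7,"wx":0,"wy":0,"wz":0},{"tx":0,"ty":0,"tz":-0.6,"wx":0,"wy":0,"wz":0},{"tx":0,"ty":0,"tz":-0.5,"wx":0,"wy":0,"wz":0},{"tx":0,"ty":0,"tz":-0.4,"wx":0,"wy":0,"wz":0},{"tx":0,"ty":0,"tz":0,"wx":0,"wy":0,"wz":0},{"tx":0,"ty":0,"tz":0,"wx":0,"wy":0,"wz":0}]' -1 45
```

```text
time: 20.72
ee_pos: [0.5601, 0.0634, 0.3755]
eef_rot: [3.141, 0.001, 2.818]
contact_force: [-0.1, 0.1, -1.6]
gripper_width: 0.193
```

It slid onto the shaft freely: the underside is at 0.145 with no contact force. Next I push down to the spacer and press.

```bash
python3 -m pendant '[{"tx":0,"ty":0,"tz":-0.5,"wx":0,"wy":0,"wz":0},{"tx":0,"ty":0,"tz":-0.5,"wx":0,"wy":0,"wz":0},{"tx":0,"ty":0,"tz":0,"wx":0,"wy":0,"wz":0}]'; python3 -m pendant '[{"tx":0,"ty":0,"tz":-0.5,"wx":0,"wy":0,"wz":0},{"tx":0,"ty":0,"tz":-0.5,"wx":0,"wy":0,"wz":0},{"tx":0,"ty":0,"tz":-0.3,"wx":0,"wy":0,"wz":0}]'
```

```text
time: 20.97
ee_pos: [0.5605, 0.0634, 0.3655]
eef_rot: [3.14, 0.003, 2.818]
contact_force: [-0.4, 0.2, 2.9]
gripper_width: 0.19
time: 21.22
ee_pos: [0.561, 0.0635, 0.3593]
eef_rot: [3.14, 0.005, 2.819]
contact_force: [-11.0, 0.3, 21.6]
gripper_width: 0.19
```

```bash
python3 -m pendant '[{"tx":-0.1,"ty":0,"tz":-0.4,"wx":0,"wy":0.002,"wz":0},{"tx":-0.05,"ty":0,"tz":-0.4,"wx":0,"wy":0,"wz":0}]'
python3 - <<'E'
from h import *
r,W,L=knob();save("m",r["img"]);c=(.5602,.0631)
rad=np.hypot(W[...,0]-c[0],W[...,1]-c[1])
for n,a,b in [("collar",.0315,.0332),("pad",.0265,.029),("plate",.045,.055)]:
    z=W[...,2][np.nan_to_num((rad>a)&(rad<b)&(W[...,2]<.14)&(W[...,2]>.1)).astype(bool)];print(n,len(z),np.percentile(z,[10,50,90]).round(4))
print(read_state()["contact_force"],read_state()["torque"])
for c in("scene","top"):viewer.read_camera(c)
for t in["saucer","marker","can","pot","small_pot","tin","trowel"]:
    o=nets.look_for("top",t);print(t,o and np.round(o[0]["location"],3))
cv2.imwrite("pics/n.png",cv2.resize(r["img"][100:320,140:380,::-1],(720,660))[:600])
E
```

```text
time: 21.38
ee_pos: [0.5604, 0.0636, 0.3593]
eef_rot: [3.14, 0.008, 2.82]
contact_force: [-9.6, 0.3, 20.2]
gripper_width: 0.189
tcp [0.5603 0.0637 0.3593] [3.14  0.008 2.82 ] axis [ 0.0082 -0.0015 -1.    ] knob bottom [0.5622 0.0633 0.1288] nose -0.322
bar 2087 [-0.021  -0.0085  0.165 ] [0.0236 0.0084 0.1999]
skirt 1021 [-0.0001 -0.001   0.0239] [-0.0003 -0.0245  0.196 ] [0.0273 0.0235 0.235 ]
collar 285 [0.1105 0.1112 0.1121]
pad 355 [0.1204 0.1213 0.1222]
plate 2823 [0.1045 0.1053 0.1062]
[-8.10779171 -0.03757858 19.19491352] [ 0.13703242  1.84386116 -0.04299396]
saucer [0.661 0.3   0.083]
marker [0.532 0.359 0.073]
can [0.615 0.509 0.062]
pot [ 0.415 -0.506  0.065]
small_pot [0.406 0.53  0.047]
tin [ 0.632 -0.448  0.088]
trowel [0.806 0.04  0.001]
```

View pics/n.png

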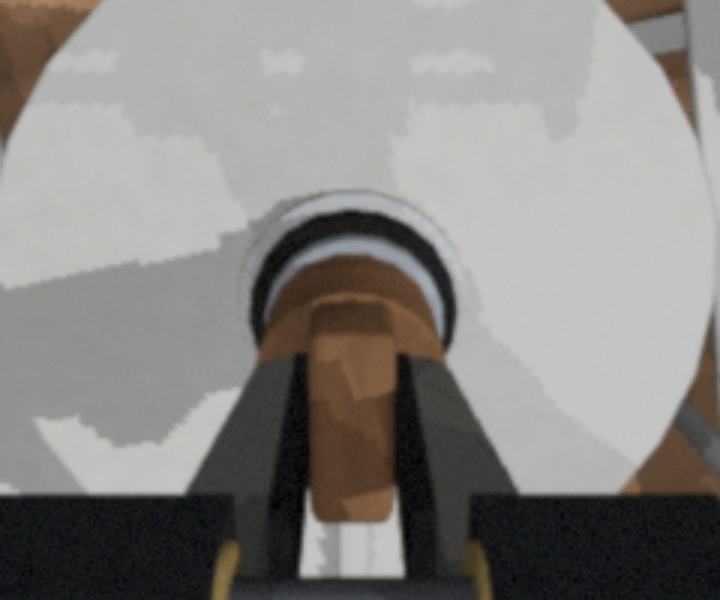

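The picture shows the knob seated on the spacer, pad and collar stack, with the rib in line with the nose. The collar reads 0.111, so it is 6 mm down. I'll do one last row to ease the side load and press slightly harder, then check that it holds.

```bash
python3 -m pendant '[{"tx":-0.15,"ty":0,"tz":-0.6,"wx":0,"wy":0.008,"wz":0},{"tx":-0.15,"ty":0,"tz":-0.6,"wx":0,"wy":0.008,"wz":0}]'
python3 - <<'E'
from h import *
for i in range(24): r=viewer.read_camera("wrist")
s=read_state();W=cloud(r);print(s["time"],s["contact_force"],s["ee_pos"],s["eef_rot"],s["gripper_width"])
rad=np.hypot(W[...,0]-.5602,W[...,1]-.0631)
z=W[...,2][np.nan_to_num((rad>.0315)&(rad<.0332)&(W[...,2]<.14)&(W[...,2]>.1)).astype(bool)];print(np.median(z))
E
```

```text
time: 22.05
ee_pos: [0.5602, 0.0638, 0.3593]
eef_rot: [3.141, 0.009, 2.82]
contact_force: [-5.3, 1.7, 23.6]
gripper_width: 0.192
23.25 [-6.25011486  1.18395619 23.83572307] [0.56017228 0.0638163  0.35926048] [3.14128673 0.0084072  2.82011306] 0.19381181380281193
0.11128328506392193
```

The push holds steady for over a second: 24 N against the 14 N needed, with the collar still at 0.111. Handing in.

```bash
python3 -c "
from station import env
print(env.job_done())"
```

```text
the job is handed in; nothing more can be done
None
```

I finished the job and handed it in at about 23 s, with the gripper still holding the knob and pressing it down. The pad and then the steel spacer lie flat on the collar around the D-shaft, and I let go of both. The knob is turned so its nose lines up with the shaft's flat, at −0.32 rad against −0.33 measured from the rib, and it slid onto the shaft without resistance.

- **Collar:** its upper face measured 0.111 m, so it is 6 mm down from 0.117 m. That is the full travel.
- **Push and grip:** the downward push held at about 24 N for 1.2 s with the arm still; about 14 N is needed to reach the stop. The grip width stayed constant.
- **Side load:** a sideways force of about 6 N and a tilt of about 0.008 rad remain. I reduced the force from 11 N but did not remove it.
- **Other things:** the saucer, marker, tin and trowel were found within a few mm of where they were at the start. I had no starting positions for the can and the two pots, but the arm did not work near them.
- **Misstep:** the first move command was refused over its format. Nothing moved.

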